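Open the safety-capped spice jar

TASK

Pull the little metal sledge with the safety-capped jar along its guide, out from under the clear shelf, until it reaches its end stop. Then press the jar's cap down and, keeping it pressed, turn it about a sixth of a turn anticlockwise (seen from above) to its stop, and lift it straight up off the jar. Finish while still holding the cap in the gripper, level and still, about 5 cm above the mouth of the jar; leave the other jars, mortar, pestle and funnel where they are.

Things in the scene. Friction and masses are not known exactly. Their poses are not given: they have to be found in the camera images.
- rack: Clear acrylic step rack, fixed, 400 mm along its y, 245 mm along x (x points away from the robot, yaw within +-0.4 rad). Origin at worktop height on the centre line of the front row, a guide along y between two 18 mm high rails (x = +-32 mm) in which the sledge runs. Behind it two steps: floor 40 mm high from x = 58 mm, 80 mm high from x = 122 mm.
- shelf_edge (a point): Middle of the open -y edge of the clear shelf that roofs the +y part of the rack's front row: at its top face, 120 mm above the worktop. The shelf is 6 mm thick (underside at 114 mm), 98 mm along the rack's x, and runs 150 mm from here to the rack's +y; closed behind and at its +y end. In rack coordinates this point is (6, 25) mm.
- sledge (a joint): Travel of the sledge in m: 0 = home under the shelf, grows as it is pulled towards the rack's -y, 0.125 = end stop (fully out). It runs stiffly (about 2.5 N) and stays where it is left.
- pull_tab (a point): Middle of the top of the sledge's pull tab, an upright aluminium block 24 mm along the rack's x, 14 mm along its y; top 60 mm above the worktop, foot on the sledge's plate 18 mm above the worktop. It stands 130 mm from the jar's axis towards the rack's -y and moves with the sledge.
- jar (a point): The jar to open: hexagonal clear glass, fixed in the sledge and moving with it (it cannot turn), 46 mm across flats, body 42 mm high, then a round neck with bayonet lugs, 36 mm wide over them; its mouth 65 mm above the underside. Origin at the centre of its underside, 18 mm above the worktop; axes parallel to the rack's. A sprung white sifter disc in the mouth pushes the cap up.
- cap: Safety cap of that jar: loose, round, plain aluminium, 45 mm wide, 30 mm tall, 40 g, hollow below. Origin at the centre of its lower rim, z up. Locked at the start: rim 51 mm above the jar's underside (69 mm above the worktop, cap top at 99 mm), its x along the jar's x.
- cap_top (a point): Centre of the cap's top face, 30 mm over its rim. The cap must be pushed down at least 4 mm (it bottoms at 7 mm; spring about 5 N at first, 10 N fully down) before it turns. Pressed, it turns anticlockwise seen from above; from about 52 to 62 degrees (0.91 to 1.08 rad) it is free and lifts straight up; stop at about 64 degrees. Clockwise it is blocked.
- jar_step_a: a bystander: small hexagonal glass jar with a shiny 35 mm twist cap, 40 mm across flats, 58 mm tall; origin at the centre of its underside; on the 40 mm step, -y half of the rack. Leave alone.
- jar_step_b: a bystander: small hexagonal glass jar with a shiny 35 mm twist cap, 40 mm across flats, 58 mm tall; origin at the centre of its underside; on the 40 mm step, +y half of the rack. Leave alone.
- jar_top_a: a bystander: small hexagonal glass jar with a shiny 35 mm twist cap, 40 mm across flats, 58 mm tall; origin at the centre of its underside; on the 80 mm step, -y half of the rack. Leave alone.
- jar_top_b: a bystander: small hexagonal glass jar with a shiny 35 mm twist cap, 40 mm across flats, 58 mm tall; origin at the centre of its underside; on the 80 mm step, +y half of the rack. Leave alone.
- jar_shelf: a bystander: small hexagonal glass jar with a shiny 35 mm twist cap, 40 mm across flats, 58 mm tall; origin at the centre of its underside; on top of the clear shelf, at the +y end of the rack. Leave alone.
- mortar: a bystander: white porcelain bowl 110 mm wide, 75 mm high, on the worktop to one side of the rack; origin under its centre. Leave alone.
- pestle: a bystander: black steel pestle 150 mm long, up to 32 mm thick, lying along its x on the worktop; origin under its middle. Leave alone.
- funnel: a bystander: flat folded aluminium funnel with a sliding latch, about 135 x 90 mm, 16 mm high, on the worktop to one side of the rack; origin under its middle. Leave alone.

How it is judged:
By the outcome, as a careful person would: the job done as asked, in the order asked, and still so for the second after the job is handed in, while the arm keeps its last pose, push and grip.
It also fails if it takes over 50 s, if anything falls off the work surface, if the arm or the gripper's body presses on something with over 40 N, if the wrist force passes 120 N, or if a joint passes its speed limit or range.

ROBOT

A 6-joint arm with a two-finger parallel gripper is mounted at the origin on the work surface. World frame = base frame: x ahead of the robot, y to its left, z up, the work surface at z = 0. Lengths are in m, angles in rad, forces in N, time in s.
With the tool pointing down it reaches from about 0.35 to 0.975 m from the base axis. Payload 7.1 kg.
Tool frame: the origin (TCP) lies on the centre line of the jaws, within the pads' length; the fingertips stand 19 mm ahead of it and the grasp point (between the pads) is the TCP; x points along the fingers, z is the direction in which the jaws open and shut, and the axes are right-handed (so a half turn about x gives the same grasp; the last joint's range is limited). The gripper opens to 88 mm and grips with 3 to 60 N. Pads are 20 mm wide; open, the fingers measure 115 mm over their backs; the gripper's body (75 mm by 178 mm) begins 61 mm behind the grasp point.
Start: joints at [-1.344, 0.423, 1.63, -0, 1.089, -0.019], TCP at [0.152, -0.606, 0.242] pointing down, gripper open.
Joint ranges: [-3, 3], [-0.9, 2.11], [0.09, 2.58], [-1.31, 4.45], [0.11, 2.69], [-2.54, 2.54]. Speed limits (rad/s): [2.39, 2.39, 3.01, 3.14, 3.14, 3.14].

INTERFACE

Orientations are given as a unit quaternion [w, x, y, z].
In Python, from workcell import r, grab_frame, sign_off, current_t, current_qpos, current_qd, current_joint_efforts, current_position, current_tool_rot, current_wrist_force, current_wrist_torque, current_gripper_width gives the robot as it stands. Calls block until the motion is done:
- r.movep(position, orientation): joint-space move of the TCP to a pose.
- r.movel(position, rot=None, vel=0.15, contact_N=None): straight line of the TCP; rot=None keeps the orientation; vel is the mean speed in m/s. With contact_N (N) it stops when the force on the tool has changed by that much, and returns True; else False.
- r.movej(angles): joint-space move.
- r.move_gripper(opening, grasp_force=None): finger opening in m; grasp_force is the grip in N (None keeps the last); returns when the fingers have stopped.
- r.hold(seconds).
- r.solve_ik(position, orientation): joint angles nearest the present ones, or None.
- grab_frame(name): name is "scene" or "top"; returns a dict with "image" (420x560x3 uint8, blue, green, red), "fx", "fy", "cx", "cy" (pixels), "extrinsics" (4x4, takes a point from world to camera coordinates). Camera axes: x right, y up, looking along -z (the intrinsics and any distortion apply to the point x, -y, -z); pixel columns grow to the right and rows downward; lengths in m; the calibration is good to about 2 mm. A picture is of the moment at which its call begins. There is no depth.
A pose or a line that the arm cannot do raises r.PlanningError and nothing moves.
- sign_off(): hands the job in, once; it reports no verdict.
Readings, each from a call of its own:
- current_t(): time.
- current_qpos(): joint angles.
- current_qd(): joint speeds.
- current_joint_efforts(): joint torques, N m.
- current_position(): TCP position.
- current_tool_rot(): TCP orientation.
- current_wrist_force(): force on the tool from outside, world axes, zero at the start.
- current_wrist_torque(): the same for the moment, N m.
- current_gripper_width(): finger opening in m.
Only numpy, scipy, OpenCV 4.12 (cv2) and the standard library are available. Lean on these libraries where they do the work, as an engineer would, in place of code of your own. Each camera call takes 0.05 s, during which the arm holds its last target. There are 200 camera calls.

## Working session

There is one attempt and no reset: what is moved stays moved. The work goes in short steps, each a Python script; the robot and the scene stay as the last script left them, time stands still between calls to the robot, and variables do not carry over. Pictures are saved under pics/ and viewed, about 8 in all and at most 12, crops included, and the job is handed in when it is done.

```bash
mkdir -p pics; cat > h.py <<'E'
import numpy as np, cv2
from workcell import *
def proj(f,P):
    P=np.atleast_2d(P); c=(f["extrinsics"]@np.c_[P,np.ones(len(P))].T)[:3]
    return np.c_[f["cx"]+f["fx"]*c[0]/-c[2], f["cy"]+f["fy"]*-c[1]/-c[2]]
def unproj(f,uv,z):
    E=f["extrinsics"];R,t=E[:3,:3],E[:3,3];o=-R.T@t
    d=R.T@np.array([(uv[0]-f["cx"])/f["fx"],-(uv[1]-f["cy"])/f["fy"],-1]); return o+d*(z-o[2])/d[2]
E
python3 - <<'E'
from h import *
for n in("scene","top"):
    f=grab_frame(n); print(n,[k for k in f],f["fx"],f["fy"],f["cx"],f["cy"],np.round(f["extrinsics"],3).tolist())
    cv2.imwrite(f"pics/{n}0.png",cv2.resize(f["image"],(800,600)))
print(current_t(),current_tool_rot(),current_wrist_force())
E
```

```text
scene ['image', 'fx', 'fy', 'cx', 'cy', 'extrinsics'] 503.69159402273783 503.69159402273783 278.63262005137904 205.84223763589983 [[0.044, 0.999, -0.006, -0.009], [-0.853, 0.041, 0.521, 0.416], [0.52, -0.018, 0.854, -1.652], [0.0, 0.0, 0.0, 1.0]]
top ['image', 'fx', 'fy', 'cx', 'cy', 'extrinsics'] 533.7546220473747 533.7546220473747 280.21482100978454 216.0454293199167 [[-0.028, -0.999, -0.016, 0.012], [0.98, -0.031, 0.194, -0.545], [-0.195, -0.011, 0.981, -1.587], [0.0, 0.0, 0.0, 1.0]]
0.1 [ 0.55715871  0.43523667  0.55787593 -0.43464658] [0.231298   0.07282823 0.32878903]
```

View pics/top0.png

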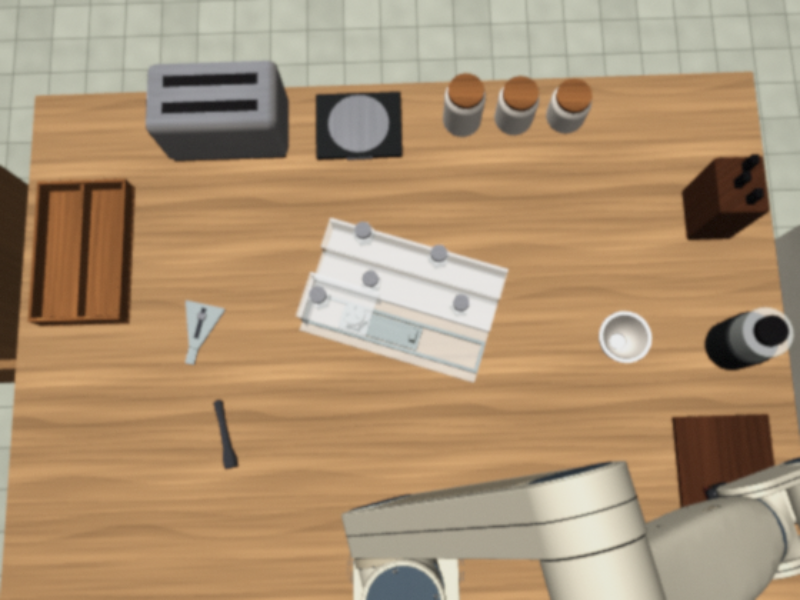

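View pics/scene0.png

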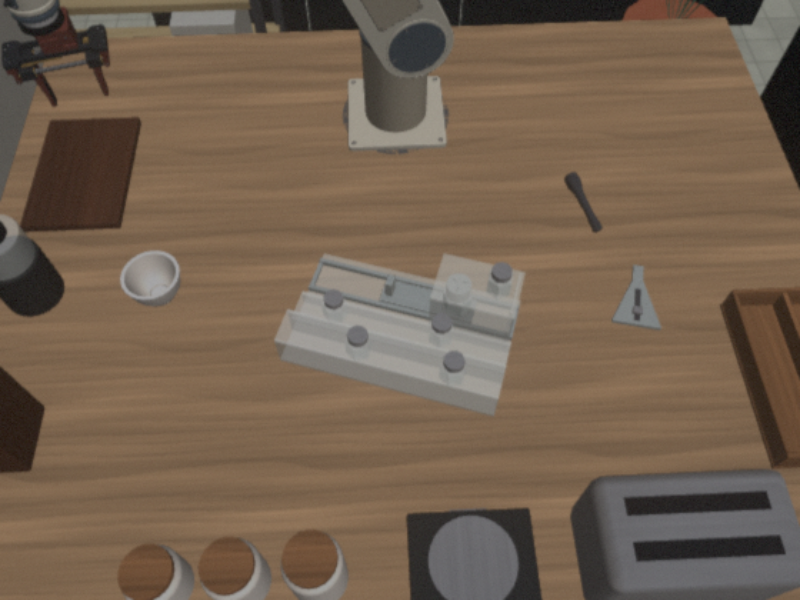

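Top: the rack lies at about (300-508, 218-380), with the tab near (413,337) and the shelf at the left. Scene: tab near (390,284), cap near (459,288). I'll zoom in on both.

```bash
python3 - <<'E'
from h import *
for n,(x,y,w,h) in dict(top=(203,148,160,120),scene=(190,172,180,120)).items():
    s=800/w if n=="scene" else 5
    im=grab_frame(n)["image"][y:y+h,x:x+w]
    cv2.imwrite(f"pics/{n}1.png",cv2.resize(im,None,fx=s,fy=s,interpolation=cv2.INTER_CUBIC)); print(s)
E
```

```text
5
4.444444444444445
```

View pics/top1.png

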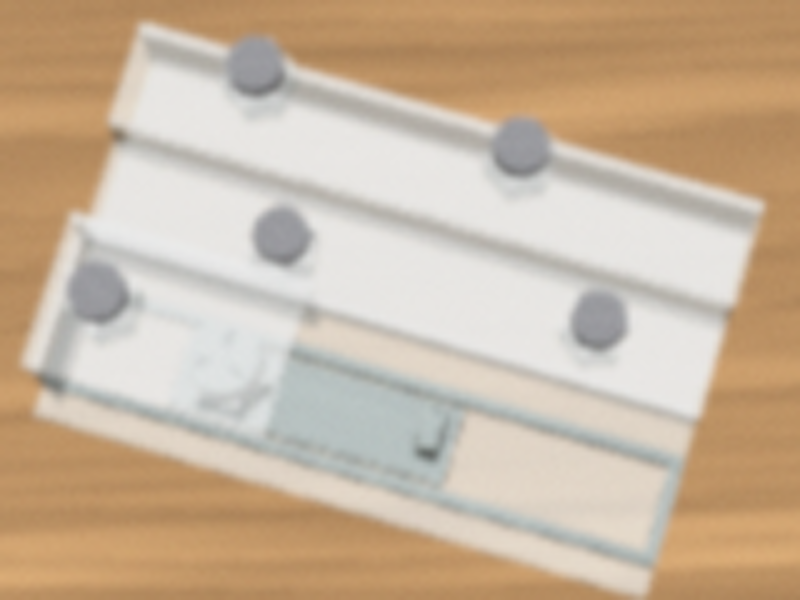

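View pics/scene1.png

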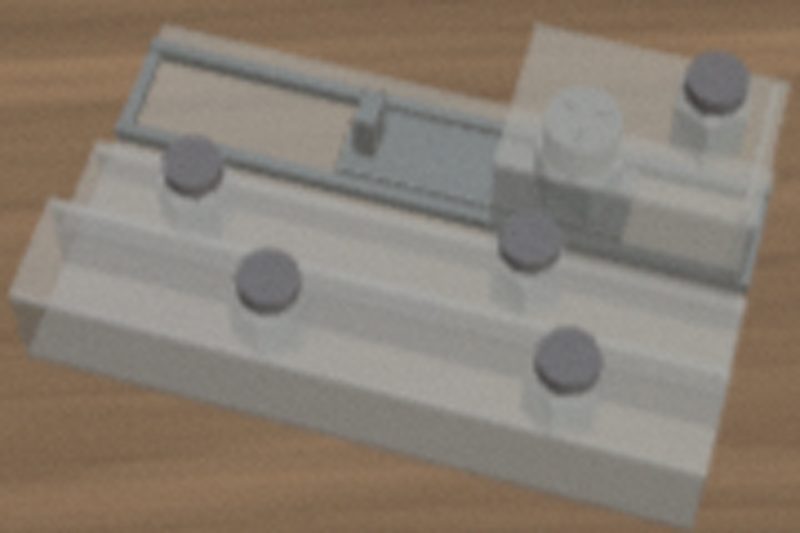

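```bash
cat > fit.py <<'E'
from h import *
from scipy.optimize import least_squares
F={n:grab_frame(n) for n in("top","scene")}
C=dict(top=(203,148,5),scene=(190,172,800/180))
# cam, crop px, rack xyz mm, moves with jar y
D=[("top",(700,417),(58,-200,40),0),("top",(735,305),(122,-200,80),0),("top",(112,135),(122,200,80),0),
("top",(310,300),(55,25,120),0),("top",(268,435),(-43,25,120),0),("top",(22,368),(-43,175,120),0),
("top",(434,414),(0,-130,60),1),
("scene",(52,203),(122,-200,80),0),("scene",(100,147),(58,-200,40),0),("scene",(538,25),(-43,25,120),0),
("scene",(788,82),(-43,175,120),0),("scene",(375,98),(0,-130,60),1),("scene",(583,117),(0,0,99),1)]
def W(p,P,m): 
    c,s=np.cos(p[2]),np.sin(p[2]); x,y,z=np.array(P)/1e3; y=y+m*p[3]
    return np.array([p[0]+c*x-s*y,p[1]+s*x+c*y,z])
def res(p): return np.concatenate([proj(F[n],W(p,P,m))[0]-((np.array(uv)+.5)/C[n][2]-.5+C[n][:2]) for n,uv,P,m in D])
if __name__=="__main__":
    o=least_squares(res,[.55,0,-.25,.09],loss="soft_l1",x_scale=.01)
    print(o.x); print(np.round(res(o.x).reshape(-1,2),1))
    print("tab",W(o.x,(0,-130,60),1),"cap",W(o.x,(0,0,99),1)); np.save("p.npy",o.x)
E
python3 fit.py
```

```text
[ 0.5073941   0.02502735 -0.33047146  0.07354395]
[[-3.8 -0.6]
 [-3.8 -0.3]
 [-4.3 -3.7]
 [ 3.2 -2.9]
 [ 1.5  1.4]
 [ 2.3 -0.1]
 [-0.8  3.2]
 [ 3.8 -1.1]
 [ 3.4 -0.8]
 [-3.4 -0.8]
 [-2.6 -0.1]
 [-1.3  1.3]
 [ 0.1  0.8]]
tab [ 0.48907473 -0.02837382  0.06      ] cap [0.5312583  0.09459181 0.099     ]
```

```bash
sed -i 's/ x,y,z=np.array(P)\/1e3;/ x,y,z=np.array(P)\/1e3; y=y+(p[4] if abs(P[1])==200 else 0);/; s/-.25,.09\]/-.25,.09,0]/' fit.py; python3 fit.py
```

```text
[ 0.50970578  0.03225289 -0.31445992  0.06596184 -0.01976828]
[[-0.  -0.5]
 [-0.2 -0.4]
 [-1.4 -1.8]
 [ 0.4 -3.5]
 [-0.8  0.9]
 [-0.3  0.2]
 [-0.7  2.9]
 [-0.4 -1. ]
 [-0.9 -0.8]
 [-0.8 -0.3]
 [ 0.3 -0.4]
 [-1.4  1.6]
 [ 0.3  0.4]]
tab [ 0.48989859 -0.02864507  0.06      ] cap [0.53010797 0.09498019 0.099     ]
```

```bash
sed -i 's/("top",(310,300),(55,25,120),0),//; s/("top",(112,135),(122,200,80),0),//; s/(434,414)/(432,424)/; s/(375,98)/(371,104)/' fit.py; python3 fit.py
cat > ov.py <<'E'
from fit import *
def ov(p,name,tr=0,cams=("top","scene")):
    out=[]
    for n in cams:
        x,y,s=C[n]; w,h=(160,120) if n=="top" else (180,120); s=4
        im=cv2.resize(F[n]["image"][y:y+h,x:x+w],None,fx=s,fy=s,interpolation=cv2.INTER_CUBIC)
        def L(pts,m,c):
            q=p.copy(); q[3]-=tr
            a=np.array([(proj(F[n],W(q,P,m))[0]-(x,y)+.5)*s-.5 for P in pts]); cv2.polylines(im,[np.int32(a*8)],True,c,1,cv2.LINE_AA,3)
        for z in(60,18): L([(12,-137,z),(12,-123,z),(-12,-123,z),(-12,-137,z)],1,(0,0,255))
        for z in(99,69): L([(22.5*np.cos(t),22.5*np.sin(t),z) for t in np.linspace(0,6.2,40)],1,(0,160,0))
        L([(55,25,120),(-43,25,120),(-43,175,120),(55,175,120)],0,(255,0,0))
        for e in(32,-32): L([(e,-200,18),(e,175,18)],0,(255,0,255))
        L([(58,-200,40),(58,200,40)],0,(0,128,255)); L([(122,-200,80),(122,200,80)],0,(0,128,255))
        out.append(im)
    w=max(i.shape[1] for i in out); im=np.vstack([cv2.copyMakeBorder(i,0,0,0,w-i.shape[1],0) for i in out])
    k=min(1,600/im.shape[0]) ; cv2.imwrite(name,im if k==1 else cv2.resize(im,None,fx=k,fy=k,interpolation=cv2.INTER_AREA))
E
python3 -c "
from ov import *
ov(np.load('p.npy'),'pics/ov1.png',0,('top',)); ov(np.load('p.npy'),'pics/ov2.png',0,('scene',))"
```

```text
[ 0.51046917  0.03182157 -0.31626996  0.06615366 -0.01850522]
[[-0.3 -0.7]
 [-0.4 -0.6]
 [-0.7  0.6]
 [-0.1 -0.2]
 [-0.2  0.7]
 [-0.1 -0.8]
 [-0.6 -0.5]
 [-0.9 -0.1]
 [ 0.2 -0. ]
 [-0.6  0.5]
 [ 0.2  0.7]]
tab [ 0.49061145 -0.02885813  0.06      ] cap [0.53104453 0.09469415 0.099     ]
```

View pics/ov1.png

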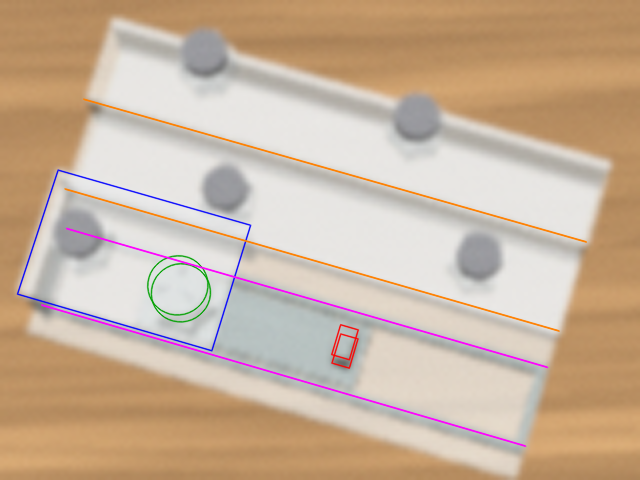

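View pics/ov2.png

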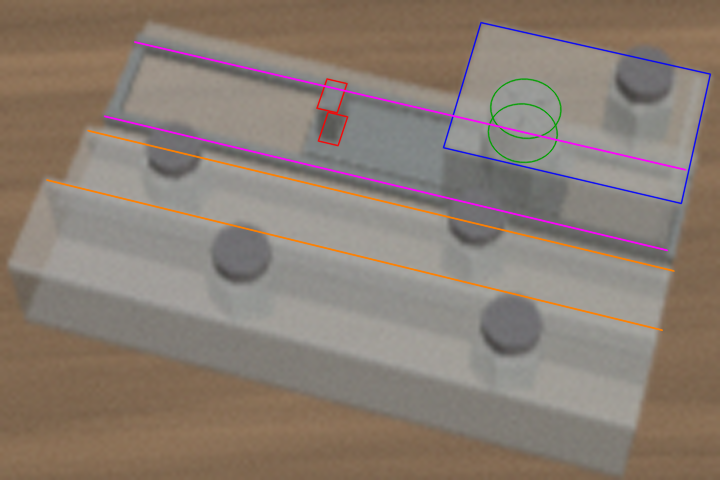

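The model fits both views to about 1 px: tab at (0.491,-0.029), cap at (0.531,0.095), rack yaw -0.316. Next I check IK and move above the tab with the jaws along rack x.

```bash
cat >> h.py <<'E'
from scipy.spatial.transform import Rotation as Ro
def quat(a):  # tool down, jaws (tool z) along world yaw a
    z=np.array([np.cos(a),np.sin(a),0]);x=np.array([0,0,-1.]);y=np.cross(z,x)
    q=Ro.from_matrix(np.c_[x,y,z]).as_quat(); return np.array([q[3],*q[:3]])
E
python3 - <<'E'
from fit import *
p=np.load('p.npy'); y=p[2]
J=W(p,(0,-125,90),1); T=W(p,(0,-130,150),1)
for n,P,A in(("tab",T,[0,np.pi]),("cap",J,np.radians([-90,-60,-30,0,30,60,90,120,150,180,210,240,270]))):
    for a in A: 
        s=r.solve_ik(P,quat(y+a)); print(n,round(np.degrees(a)),None if s is None else np.round(s,2))
print(J,T)
E
```

```text
tab 0 [-0.08  0.37  1.99 -0.    0.79  0.23]
tab 180 None
cap -90 [-0.07  0.48  2.01 -0.    0.65  1.81]
cap -60 [-0.07  0.48  2.01 -0.    0.65  1.29]
cap -30 [-0.07  0.48  2.01 -0.    0.65  0.77]
cap 0 [-0.07  0.48  2.01 -0.    0.65  0.24]
cap 30 [-0.07  0.48  2.01 -0.    0.65 -0.28]
cap 60 [-0.07  0.48  2.01 -0.    0.65 -0.8 ]
cap 90 [-0.07  0.48  2.01  0.    0.65 -1.33]
cap 120 [-0.07  0.48  2.01 -0.    0.65 -1.85]
cap 150 [-0.07  0.48  2.01 -0.    0.65 -2.37]
cap 180 None
cap 210 None
cap 240 [-0.07  0.48  2.01 -0.    0.65  2.34]
cap 270 [-0.07  0.48  2.01 -0.    0.65  1.81]
[ 0.49216657 -0.02410612  0.09      ] [ 0.49061145 -0.02885813  0.15      ]
```

```bash
python3 - <<'E'
from fit import *
p=np.load('p.npy'); q=quat(p[2])
T=W(p,(0,-130,60),1)
r.movep(T+[0,0,.15],q); r.move_gripper(.055,20)
f0=current_wrist_force()
print(r.movel(T+[0,0,-.004],vel=.1,contact_N=6),current_position(),T,current_wrist_force()-f0)
r.move_gripper(.01,20); print(current_gripper_width(),current_wrist_force()-f0,current_t())
for n in("top","scene"):F[n]=grab_frame(n)
from ov import ov
ov(p,'pics/ov3.png',0)
E
```

```text
False [ 0.49102572 -0.02891162  0.0565031 ] [ 0.49061145 -0.02885813  0.06      ] [-0.34986653 -0.04369864  1.61791431]
0.02389640520952047 [-6.32748376  2.85508515  6.37905359] 6.1583
```

View pics/ov3.png

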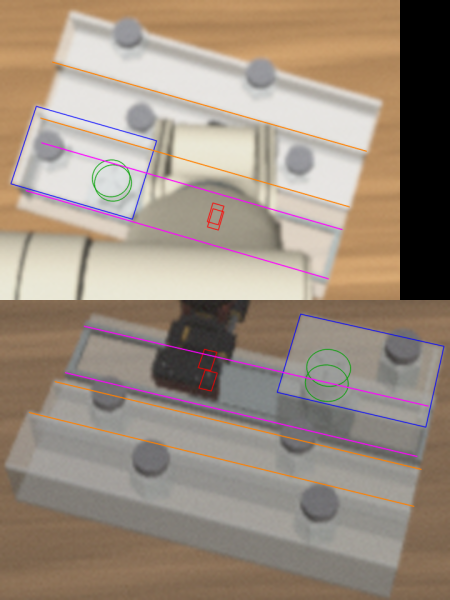

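The jaws closed on 23.9 mm, so the tab is held. Now the pull.

```bash
python3 - <<'E'
from fit import *
p=np.load('p.npy'); s0=current_position(); d=np.array([np.sin(p[2]),-np.cos(p[2]),0]); e=np.array([np.cos(p[2]),np.sin(p[2]),0])
f0=current_wrist_force()
hit=r.movel(s0+.115*d,vel=.06,contact_N=18); 
print(hit,(current_position()-s0)@d,(current_position()-s0)@e,current_wrist_force()@d,current_wrist_force()@e,current_gripper_width())
if not hit:
    hit=r.movel(s0+.135*d,vel=.03,contact_N=10)
    print(hit,(current_position()-s0)@d,(current_position()-s0)@e,current_wrist_force()@d,current_wrist_force()@e,current_gripper_width(),current_t())
np.save("tab.npy",current_position())
E
```

```text
False 0.11517006640747278 -0.0009038438338460561 -0.5262416941092041 -2.69361107039488 0.02396483005524728
True 0.1257059199874618 -0.0010202472368113016 -0.44304035019682647 -0.06832664340218651 0.023714155108429728 8.8833
```

The sledge travelled 125.7 mm and met the stop. I'll release it, swing clear and look.

```bash
python3 - <<'E'
from ov import *
p=np.load('p.npy'); s=current_position()
r.move_gripper(.055); r.movel(s+[0,0,.15],vel=.2); r.movep([.3,-.4,.3],quat(p[2]))
for n in("top","scene"):F[n]=grab_frame(n)
for n in F: cv2.imwrite(f"pics/{n}_after.png",F[n]["image"])
ov(p,'pics/ov4.png',.125,("top",));ov(p,'pics/ov5.png',.125,("scene",)); print(current_t())
E
```

```text
11.825
```

View pics/ov4.png

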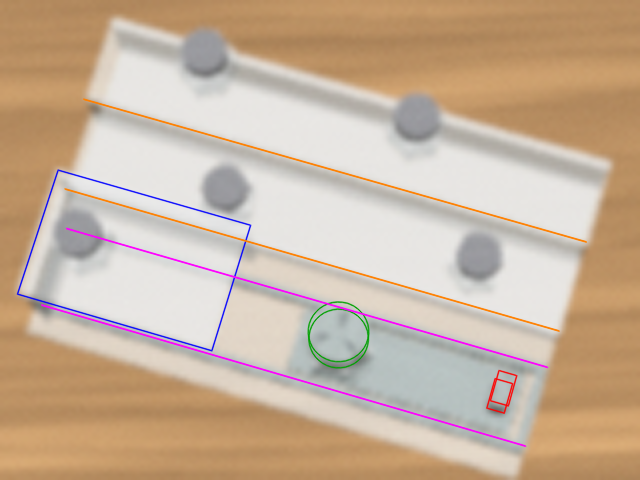

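View pics/ov5.png

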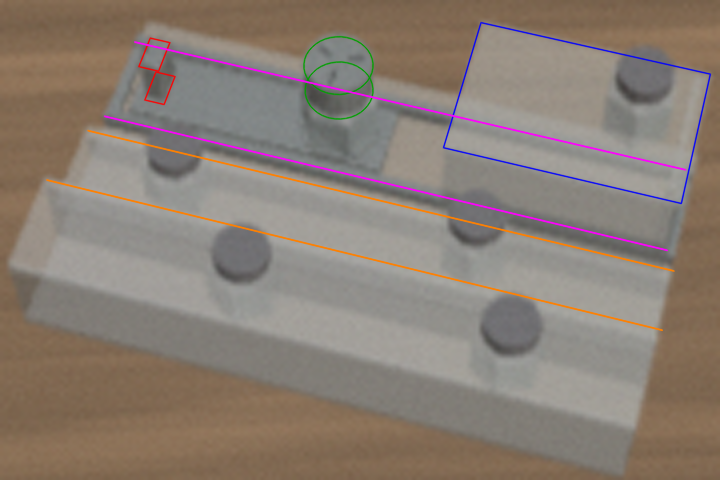

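Both overlays agree: the cap is where predicted (top (340,335), scene (338,66)) and the sledge is at its end. Now I grip the cap, lightly first to check centring.

```bash
python3 - <<'E'
from fit import *
p=np.load('p.npy'); y=p[2]; e=np.array([np.cos(y),np.sin(y),0]); d=np.array([np.sin(y),-np.cos(y),0])
J=W(p,(0,-125,90),1); t=np.load("tab.npy"); print(J, t-.13*d)
r.move_gripper(.065,8); r.movep(J+[0,0,.1],quat(y+np.pi/2))
f0=current_wrist_force(); print(r.movel(J,vel=.1,contact_N=6))
r.move_gripper(.03,8); print(current_gripper_width(),current_position()-J,(current_wrist_force()-f0)@e,(current_wrist_force()-f0)@d,current_wrist_force()[2]-f0[2])
r.move_gripper(.065); 
r.movep(J+[0,0,.0],quat(y)); f0=current_wrist_force()
r.move_gripper(.03,8); print(current_gripper_width(),current_position()-J,(current_wrist_force()-f0)@e,(current_wrist_force()-f0)@d,current_wrist_force()[2]-f0[2],current_t())
E
```

```text
[ 0.49216657 -0.02410612  0.09      ] [ 0.48875039 -0.02397422  0.05580321]
False
0.044899245085295976 [ 0.00021501 -0.00010741  0.00036536] -0.49064929865840684 1.662899197400496 4.3486410200146635
0.04505185515563999 [-0.0010001   0.00018104 -0.00010537] -4.809335569454136 0.2989146423757949 5.872991807802271 17.9167
```

```bash
python3 - <<'E'
from fit import *
p=np.load('p.npy'); y=p[2]; e=np.array([np.cos(y),np.sin(y),0]); d=np.array([np.sin(y),-np.cos(y),0])
J=W(p,(0,-125,90),1)-.0015*e
r.move_gripper(.065); r.movel(J,vel=.02); f0=current_wrist_force()
def S(l): F=current_wrist_force()-f0; print(l,np.round(1e3*(current_position()-J),2),"F e,d,z",np.round([F@e,F@d,F[2]],1),"Tz",round(current_wrist_torque()[2],2),"w",round(current_gripper_width(),4),round(current_t(),1))
S("open"); r.move_gripper(.03,50); S("grip")
b=J
for k in(.003,.006,.0085): r.movel(b-[0,0,k],vel=.02); S(f"press {k}")
np.save("J.npy",J);np.save("f0.npy",f0)
E
```

```text
open [-0.14  0.03 -0.04] F e,d,z [0. 0. 0.] Tz 0.01 w 0.065 18.8
grip [0.03 0.   0.01] F e,d,z [ 1.   0.7 -0.4] Tz 0.04 w 0.0435 19.3
press 0.003 [ 0.05 -0.01 -2.81] F e,d,z [-1.4  0.6  6.7] Tz 0.04 w 0.0437 19.6
press 0.006 [ 0.05 -0.   -5.68] F e,d,z [-2.6  0.7  9.1] Tz 0.0 w 0.0435 19.9
press 0.0085 [ 0.19  0.07 -7.3 ] F e,d,z [-5.5  1.  19.2] Tz 0.03 w 0.0437 20.1
```

It is well centred, and the spring force matches the description; the cap bottoms at about 7 mm. I back off to 6.2 mm and turn.

```bash
python3 - <<'E'
from h import *
J=np.load("J.npy");f0=np.load("f0.npy");y=np.load("p.npy")[2]
r.movel(J-[0,0,.0065],vel=.02)
def yaw(): w,a,b,c=current_tool_rot(); z=Ro.from_quat([a,b,c,w]).as_matrix()[:,2]; return np.degrees(np.arctan2(z[1],z[0])-y)
for a in(15,30,45,54,58,61,63,65):
    r.movep(J-[0,0,.0065],quat(y+np.radians(a)))
    F=current_wrist_force()-f0; tz=current_wrist_torque()[2]
    print(a,round(yaw(),1),np.round(1e3*(current_position()-J),2),np.round(F,1),"Tz",round(tz,2),"w",round(current_gripper_width(),4),round(current_t(),1))
    if abs(tz)>.8: break
E
```

```text
15 15.0 [ 0.16  0.04 -6.08] [-2.4 -0.3  7.2] Tz 0.08 w 0.0438 20.8
30 30.0 [ 0.14  0.   -6.13] [-1.  -0.8  8.3] Tz 0.03 w 0.0438 21.1
45 45.0 [-0.23  0.03 -6.2 ] [-2.6 -0.1  8.6] Tz 0.05 w 0.044 21.5
54 54.0 [-0.24  0.03 -6.21] [-2.5  0.5  8.4] Tz 0.07 w 0.0442 21.8
58 58.0 [-0.39  0.06 -6.25] [-2.6 -0.4  8.2] Tz 0.06 w 0.0437 22.0
61 61.0 [-0.53  0.07 -6.26] [-3.1  1.   7.8] Tz 0.04 w 0.0439 22.2
63 63.0 [-0.73  0.02 -6.31] [-3.7 -0.5  9.9] Tz -0.04 w 0.0438 22.5
65 65.0 [-0.96 -0.04 -6.32] [-4.5 -2.3  8.5] Tz -0.15 w 0.044 22.8
```

Torque turns negative near 64-65°, so that is the stop. I'll back off to 58° in the free window and lift, watching for downward force.

```bash
python3 - <<'E'
from h import *
J=np.load("J.npy");f0=np.load("f0.npy");y=np.load("p.npy")[2]; q=quat(y+np.radians(58))
r.movep(J-[0,0,.0065],q)
def S(l): F=current_wrist_force()-f0; print(l,np.round(1e3*(current_position()-J),2),np.round(F,1),"w",round(current_gripper_width(),4),round(current_t(),1)); return F
S("back")
for h in(-.003,0,.003,.006,.010):
    r.movel(J+[0,0,h],vel=.03)
    if S(h)[2]<-8: print("STUCK"); break
else:
    r.movel(J+[0,0,.064],vel=.06); r.hold(.3); S("up")
for n in("top","scene"):
    cv2.imwrite(f"pics/{n}_end.png",grab_frame(n)["image"])
x=cv2.imread("pics/scene_end.png")[150:300,180:380]; cv2.imwrite("pics/end.png",cv2.resize(x,None,fx=4,fy=4,interpolation=cv2.INTER_CUBIC))
E
```

```text
back [-0.34  0.   -6.23] [-2.9 -0.9  8.3] w 0.0439 23.0
-0.003 [-0.32 -0.   -2.73] [-2.7 -1.4  6.7] w 0.044 23.3
0 [-0.32  0.01 -0.09] [-1.4 -1.1 -0. ] w 0.0439 23.5
0.003 [-0.23  0.03  2.96] [-1.  -0.4  1.1] w 0.0435 23.8
0.006 [-0.02 -0.01  6.14] [-1.9  0.4  0.6] w 0.0439 24.0
0.01 [ 0.2   0.03 10.27] [-1.6 -0.6  1.3] w 0.0443 24.3
up [-1.500e-01 -1.000e-02  6.374e+01] [ 0.2 -0.  -0.4] w 0.0439 25.6
```

View pics/end.png

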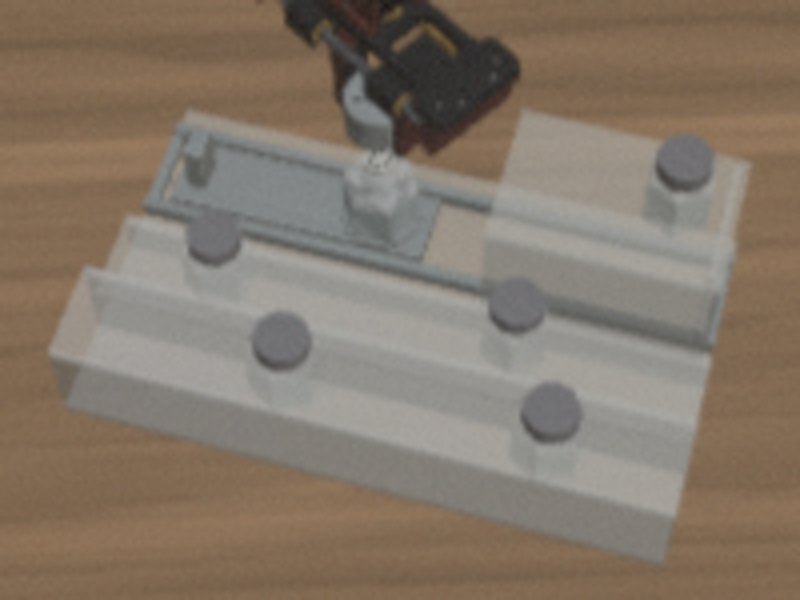

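The picture shows the cap held in the jaws at (368,110), the open jar with its white disc at (378,180), the sledge still at its stop, and the other jars undisturbed. The cap rim should be about 50 mm above the mouth. I'll check it is still and hand in.

```bash
python3 - <<'E'
from h import *
r.hold(.5); print(np.abs(current_qd()).max(),current_position(),current_gripper_width(),current_t()); sign_off()
E
```

```text
0.001295749544578794 [ 0.49077149 -0.02364432  0.15402048] 0.04398792575095059 26.25
the job is handed in; nothing more can be done
```

The job is done and handed in at 26.3 s. The sledge is out at its end stop, and the cap is off and held in the gripper above the open jar.

- **Sledge:** I gripped the pull tab and pulled until it met the stop, at 125.7 mm of travel against the nominal 125 mm. The after-pull pictures matched the predicted positions.
- **Cap:** I gripped it at 50 N, first pressing to the 7 mm bottom and then turning anticlockwise at about 6 mm down. The stop showed only weakly, as a small counter-torque of about −0.15 N m at 65° of gripper turn. I backed off to 58° and lifted with no resistance.
- **Last checks:**
  - The gripper opening reads 44 mm, so the cap is held.
  - The arm is still, with joint speeds about 0.001 rad/s.
  - The cap rim should be about 50 mm above the jar's mouth. I worked this out from the lift height rather than measuring it.
  - The last close-up shows the jar open with its white disc in place and the rack's jars where they were. I did not check the mortar, pestle and funnel in the last pictures, but the arm never went down near them.
- **Small disagreement:** the tab grip put the tab about 3 mm nearer the robot than the camera fit did, probably from a rack yaw error of about 1°. At the cap the offset was only about 1 mm, and I corrected it by force before the final grip.

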